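# Charge a grinding jar with two balls from a sprung-slide dispenser

## Task

Stand the steel grinding jar upright, centred under the ball dispenser's spout, then charge it with exactly two balls: for each ball, hook the bow handle, draw the sprung slide right out to its stop, and let the slide go fully home again. Leave the jar standing under the spout with the two balls in it, and do not shift the reagent bottle, beaker, tin or stopwatch.

Things in the scene. Friction and masses are not known exactly. Their poses are not given: they have to be found in the camera images.
- dispenser: Ball dispenser, grey cast base with an aluminium deck, fixed. Origin: on the bench under the spout's axis; its own -x is the front (pull direction), z up. Base: x 52 to 157, y -50 to 50, 20 mm high; deck with rails: x -22 to 145, y -26 to 26, z 60 to 104 mm. Nothing else stands on the bench: a jar can slide under the spout from the left or right.
- spout (a point): Centre of the lower mouth of the spout, a short steel tube (29 mm bore, 37 mm outside) under the front of the deck, 60 mm above the bench, pointing straight down.
- slide (a joint): Draw of the sprung slide in m: 0 home, 0.036 at its stop, out along the dispenser's -x. The spring pulls it home with about 4 N at 0 and 8.5 N at the stop, plus light friction and damping. Let go, it runs home within 0.5 s. The ball drops only in the last 3 mm; let go a little short of that, it wedges and keeps the slide part out: draw again, to the stop.
- handle (a point): Middle of the cross bar of the slide's bow handle, a level U of 8 mm steel rod at z = 88 mm, 80 mm in front of the spout's axis at home; moves with the slide. Clear inside, open above and below: 45 mm wide (y), 47 mm deep (x) back to the slide's end flange (60 mm wide, z 76 to 102). Closed fingers go down into it and pull on the bar.
- jar: Steel grinding jar, open straight cylinder, 68 mm outside, 56 mm bore, 50 mm high, 6 mm floor, about 0.45 kg; loose, starts empty and upright, left or right of the dispenser. Origin: centre of its underside, z up. Its rim passes 10 mm under the spout. To count as under the spout its axis stands within 15 mm of the spout's axis.
- ball_1_center (a point): centre of ball 1, a plain steel grinding ball, 20 mm diameter, 33 g; starts in the slide's pocket and is dispensed first
- ball_2_center (a point): centre of ball 2, a plain steel grinding ball, 20 mm diameter, 33 g; starts above ball 1 and is dispensed second
- ball_3_center (a point): centre of ball 3, a plain steel grinding ball, 20 mm diameter, 33 g; third in the magazine; it is to stay in the dispenser
- ball_4_center (a point): centre of ball 4, a plain steel grinding ball, 20 mm diameter, 33 g; fourth in the magazine, stays there
- ball_5_center (a point): centre of ball 5, a plain steel grinding ball, 20 mm diameter, 33 g; last in the magazine, stays there
- reagent_bottle: Amber reagent bottle, 60 mm diameter, 118 mm high, standing loose; origin: centre of its underside. Bystander.
- beaker: Empty glass beaker, 70 mm diameter with a lip (75 mm), 92 mm high, standing loose; origin: centre of its underside. Bystander.
- tin: Closed aluminium sample tin (the larger one), 72 mm diameter, 46 mm high, standing loose in front of the dispenser, to the left of the handle; origin: centre of its underside. Bystander.
- stopwatch: Round stopwatch, 59 mm across, 16 mm high, lying loose behind and to the right of the spout; origin: centre of its underside. Bystander.
- magazine (a point): Middle of the sloping open magazine with clear walls on top of the deck (dispenser x 24 to 140, y -17 to 17, up to z = 165 mm). Balls feed by gravity: each full stroke of the slide drops one ball through the spout; the next falls into the slide's pocket when it is home.
- pillar_corner (a point): Foot of the near vertical edge of the grey room pillar behind the work, which rises past the arm's reach. From this edge its two faces run back along the bench, one towards (0.5, 0.87) and one towards (0.87, -0.5) in x, y. Keep the hand and the wrist clear of it.
Mind the look-alikes: they are no part of the job. What is shaped like the jar but yellow is not meant.

How it is judged:
On the way, in this order (a step that is already met when the one before it is completed fails the run):
1. the jar stands upright under the spout (horizontal distance between jar and spout below 0.015 m and angle between jar's own z axis and vertical below 0.08 rad and height (world z) of jar below 0.005 m), for 0.2 s.
2. the slide is drawn out to its stop (value of joint slide above 0.033 m), for 0.05 s.
3. one ball is in the jar and the slide is home again (horizontal distance between ball_1_center and jar below 0.024 m and height (world z) of ball_1_center below 0.042 m and value of joint slide below 0.003 m), for 0.1 s.
4. the slide is drawn out to its stop a second time (value of joint slide above 0.033 m), for 0.05 s.
At the end, for the whole second after the job is handed in: The jar stands upright on the bench and still, its axis within 15 mm of the spout's axis, balls 1 and 2 lie in it, the other three balls are still in the dispenser, and the slide is home (within 3 mm) (all of step 1 and all of step 3 and horizontal distance between ball_2_center and jar below 0.024 m and height (world z) of ball_2_center below 0.042 m and height (world z) of each of ball_3_center, ball_4_center, ball_5_center above 0.08 m and linear speed of jar below 0.02 m/s); the robot touches nothing.
It fails at once if the reagent bottle is shifted by more than 15 mm (distance of reagent_bottle from where it was at the start of the episode above 0.015 m).
It fails at once if the beaker is shifted by more than 15 mm (distance of beaker from where it was at the start of the episode above 0.015 m).
It fails at once if the tin is shifted by more than 15 mm (distance of tin from where it was at the start of the episode above 0.015 m).
It fails at once if the stopwatch is shifted by more than 15 mm (distance of stopwatch from where it was at the start of the episode above 0.015 m).
It also fails if it takes over 64 s, if anything falls off the work surface, if the arm or the gripper's body presses on something with over 40 N, if the wrist force passes 120 N, or if a joint passes its speed limit or range.

## Robot

A 7-joint arm with a two-finger parallel gripper is mounted at the origin on a cart in front of the work surface, level with it; the furniture and walls round the work are solid. World frame = base frame: x ahead of the robot, y to its left, z up, the work surface at z = 0. Lengths are in m, angles in rad, forces in N, time in s.
With the tool pointing down it reaches from about 0.4 to 0.9 m from the base axis. Payload 5.6 kg.
Tool frame: the origin (TCP) lies midway between the tips of the shut fingers; the grasp point (between the pads) lies 19 mm behind it; z points along the fingers, y is the line along which they close (so a half turn about z gives the same grasp; the last joint's range is limited). The gripper opens to 92 mm and grips with 3 to 60 N. Pads are 20 mm wide; open, the fingers measure 128 mm over their backs; the gripper's body (75 mm by 189 mm) begins 69 mm behind the grasp point.
Start: joints at [1.136, 0.468, -0.012, 1.603, 0.006, 1.071, -0.056], TCP at [0.248, -0.601, 0.215] pointing down, gripper open.
Joint ranges: [-2.53, 2.53], [-0.31, 2.02], [-1.57, 1.55], [0.28, 2.44], [-1.29, 4.43], [0.15, 1.84], [-2.92, 2.92]. Speed limits (rad/s): [2.57, 2.57, 3.14, 3.14, 3.14, 3.14, 3.14].

## Interface

Orientations are given as a rotation vector (axis times angle).
In Python, from rig import manip, vision gives the robot as it stands.
- The arm moves only by the tool drive_tool, never from a script. Its arguments are lists of equal length, an entry for each row: "travel": the shift along the tool's x, y, z as a fraction of full scale, a list of three; "yaw": the turn about the tool's z as a fraction of full scale. A call has exactly 8 rows; each row is the pose to reach, as a shift and turn from the pose commanded when the call began, along the tool's axes at that moment, turning the shorter way round; what a row does not reach only later rows make up. Full scale, the value 1, is 0.2 m for a shift and pi rad for a turn. A row lasts 1/8 s, in which the tool goes at most 62.5 mm and 10.7 degrees, less where a joint would pass 70% of its speed; a pose out of reach is approached as far as the arm can. A call with a number of a shift or a turn outside -1 to 1 is refused whole. A call with a gripper value outside its range is refused whole. "grip" is the closure, from -1 (fully open) to 1 (shut), set as the call begins (left out, the last holds). The fingers move at their own pace and stop on an object; "force" is the grip in N (left out, the last holds). Time passes only in rows, so rows that repeat a pose let the fingers close, or fill a call up. It gives the time, the measured TCP pose, the force, the opening and the grip force at its end, in the units of the state.
- manip.observe(): the state, without advancing time (a new reading comes with each control period).
- vision.read_camera(name): name is "side" or "top" or "wrist"; returns (picture, depth): 400x640x3 uint8, red, green, blue; 400x640 float32, m along the optical axis (not along the pixel's ray), 0 where there is no reading.
- vision.calibration(name): a dict with "mtx" (3x3 intrinsics, pixels), "rvec" (rotation vector, rad) and "tvec" (3), from world to camera coordinates, as OpenCV has them; the wrist camera has in their place "mount" (4x4, takes a point from camera to tool coordinates, whose origin is the TCP and whose axes are the flange's). Camera axes: x right, y down, z forward; pixel columns grow to the right and rows downward; lengths in m; the calibration is good to about 2 mm. A picture is of the moment at which its call begins: read the wrist's pose just before it. calibration takes no time and is no camera call.
- manip.sign_off(): hands the job in; it is judged then, once.
The state is a dict: "clock": time; "q": joint angles; "dq": joint speeds; "tau": joint torques, N m; "ee_pos": TCP position; "tool_rot": TCP orientation; "wrist_force": force on the tool from outside, world axes, zero at the start; "ft_torque": the same for the moment, N m; "opening": opening from 0.0 (shut) to 1.0 (fully open); "gripper_force": force on a finger pad.
Only numpy, scipy, OpenCV 4.12 (cv2) and the standard library are available. Lean on these libraries where they do the work, as an engineer would, in place of code of your own. Each camera call takes 0.05 s, during which the arm holds its last target. There are 200 camera calls.

## Working session

There is one attempt and no reset: what is moved stays moved. The work goes in short steps, Python scripts to look and compute and a tool call to move; the robot and the scene stay as the last step left them, time stands still between calls to the robot, and variables do not carry over. Pictures are saved under pics/ and viewed, at most 10 in all, crops included, and the job is handed in when it is done.

Besides the shell and the picture viewer there is one more tool, called after "Call:" as name([rows], argument=value, ...), one row to a line, values as JSON. drive_tool: Moves the arm, as the interface text tells. Its arguments: {"type":"object","properties":{"travel":{"type":"array","items":{"type":"array","items":{"type":"number","minimum":-1,"maximum":1}}},"yaw":{"type":"array","items":{"type":"number","minimum":-1,"maximum":1}},"grip":{"type":"number"},"force":{"type":"number"}},"required":["travel","yaw"]}

```bash
mkdir -p pics
cat > h.py <<'E'
import numpy as np, cv2
from rig import manip, vision
def P(c,depth,u,v):
    k=vision.calibration(c);K=k["mtx"];R,_=cv2.Rodrigues(np.array(k["rvec"],float));t=np.array(k["tvec"],float).ravel()
    z=depth[v,u];pc=np.linalg.inv(K)@[u,v,1]*z
    return R.T@(pc-t)
def cloud(c,depth):
    k=vision.calibration(c);K=np.array(k["mtx"]);R,_=cv2.Rodrigues(np.array(k["rvec"],float));t=np.array(k["tvec"],float).ravel()
    v,u=np.indices(depth.shape);d=np.stack([u,v,np.ones_like(u)],-1)@np.linalg.inv(K).T*depth[...,None]
    return (d-t)@R
E
python3 - <<'E'
from h import *
for c in("top","side"):
    im,d=vision.read_camera(c);cv2.imwrite(f"pics/{c}0.png",im[...,::-1]);np.save(f"{c}0.npy",d)
    k=vision.calibration(c);R,_=cv2.Rodrigues(np.array(k["rvec"],float));print(c,-R.T@np.array(k["tvec"]).ravel(),R[2],k["mtx"][0][0])
print(manip.observe())
E
```

```text
top [ 0.33811529 -0.21380799  1.46256579] [ 0.07793939  0.01412164 -0.99685808] 437.30296495910994
side [-0.03252027  0.50402003  0.861897  ] [ 0.42242299 -0.62180994 -0.65947799] 373.3269623003907
{'clock': 0.1, 'q': array([ 1.13596813,  0.46828835, -0.01157599,  1.60350223,  0.0060203 ,
        1.07139445, -0.05627152]), 'dq': array([-0.00101856, -0.00120675, -0.00089901, -0.003103  , -0.00244972,
       -0.00145133,  0.00018933]), 'tau': array([ 2.29568672e-03, -5.21645451e+01, -1.19766028e-02, -2.44367623e+01,
       -5.67771960e-02,  1.40612826e-02,  2.78485322e-05]), 'ee_pos': array([ 0.2479444 , -0.6003023 ,  0.21374822]), 'tool_rot': array([-3.08004357e+00, -6.11184051e-01,  6.94940490e-04]), 'wrist_force': array([-0.40340435, -0.37420834, -0.25645929]), 'ft_torque': array([-0.00609027,  0.03394884, -0.01816858]), 'gripper_force': 0.0, 'opening': 1.0028670633345755}
```

View pics/top0.png

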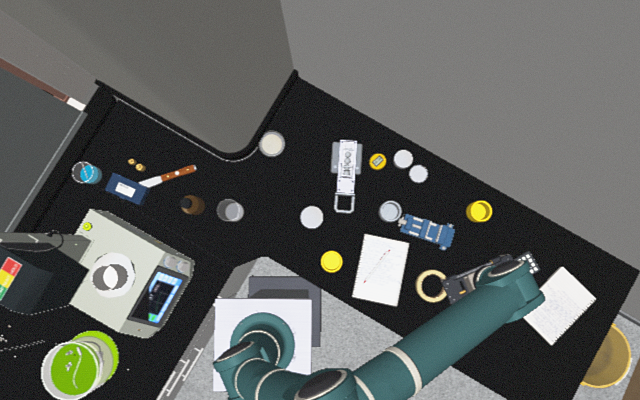

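View pics/side0.png

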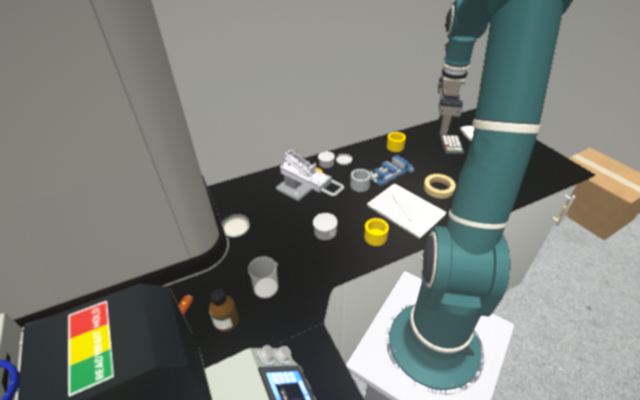

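```bash
cat > m.py <<'E'
from h import *
d=np.load("top0.npy");im=cv2.imread("pics/top0.png");W=cloud("top",d)
for n,(u,v) in dict(jar=(390,211),tin=(312,217),watch=(378,161),beaker=(230,211),bottle=(192,205),blue=(427,230),tape=(431,285),yel=(331,262),tin2=(404,158)).items():
    r=22;s=W[v-r:v+r,u-r:u+r].reshape(-1,3);s=s[(s[:,2]>.012)&(s[:,2]<.2)]
    zt=np.percentile(s[:,2],97);
    t=s[s[:,2]>zt-.008];(c,rad)=cv2.minEnclosingCircle(t[:,:2].astype(np.float32));print(n,np.round(zt,3),np.round(c,3),round(rad,3),len(t))
print("bar",[np.round(W[v,344],3) for v in range(200,216)])
# dispenser points: base & deck
s=W[130:216,325:368];
z=s[...,2]
for lo,hi in((.01,.03),(.092,.112),(.08,.096),(.12,.2)):
    v,u=np.where((z>lo)&(z<hi));p=s[v,u][:,:2].astype(np.float32)
    (c,sz,a)=cv2.minAreaRect(p);print(lo,hi,len(p),np.round(c,4),np.round(sz,3),round(a,2),u.min()+325,u.max()+325,v.min()+130,v.max()+130)
c=im[130:300,290:460];cv2.imwrite("pics/crop.png",cv2.resize(c,None,fx=3.5,fy=3.5,interpolation=cv2.INTER_CUBIC))
E
python3 m.py
```

```text
jar 0.053 [ 0.423 -0.436] 0.059 115
tin 0.051 [ 0.419 -0.16 ] 0.036 312
watch 0.097 [ 0.637 -0.3  ] 0.02 13
beaker 0.093 [0.436 0.1  ] 0.037 78
bottle 0.12 [0.456 0.23 ] 0.017 86
blue 0.046 [ 0.38  -0.532] 0.07 314
tape 0.029 [ 0.199 -0.554] 0.052 250
yel 0.054 [ 0.277 -0.226] 0.034 88
tin2 0.08 [ 0.674 -0.512] 0.012 19
bar [array([ 0.478, -0.267,  0.001]), array([ 0.475, -0.266,  0.003]), array([ 0.472, -0.267, -0.001]), array([ 0.468, -0.267, -0.   ]), array([ 0.465, -0.267, -0.003]), array([ 0.461, -0.267,  0.002]), array([ 0.459, -0.267, -0.009]), array([ 0.455, -0.266,  0.004]), array([ 0.452, -0.267, -0.007]), array([ 0.448, -0.267, -0.001]), array([ 0.438, -0.263,  0.095]), array([ 0.435, -0.263,  0.09 ]), array([ 0.432, -0.263,  0.089]), array([ 0.435, -0.267,  0.001]), array([ 0.432, -0.267, -0.003]), array([ 0.428, -0.267, -0.003])]
0.01 0.03 404 [ 0.6192 -0.2745] [0.1   0.106] 86.35 331 362 142 174
0.092 0.112 598 [ 0.5461 -0.2725] [0.061 0.229] 85.34 335 356 140 212
0.08 0.096 176 [ 0.5463 -0.2674] [0.063 0.229] 89.02 335 356 140 212
0.12 0.2 272 [ 0.5916 -0.2729] [0.033 0.112] 87.55 342 354 141 178
```

View pics/crop.png

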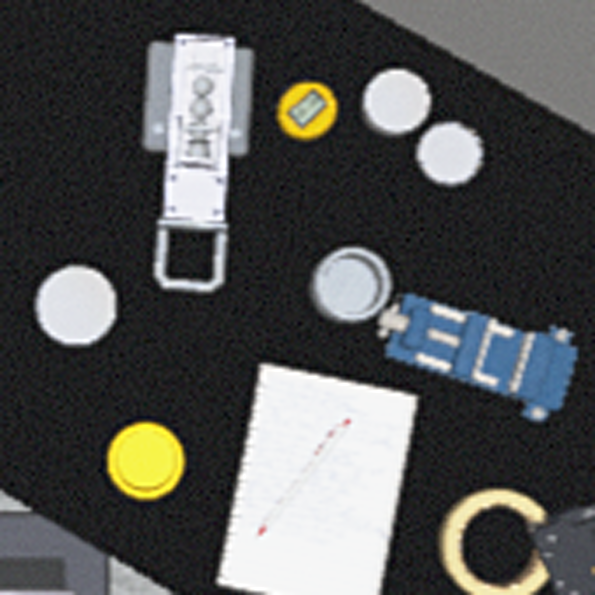

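Crop check: the grey open steel cylinder at (390,211) is the jar. The look-alikes are the yellow jars at (331,262) and (480,211), the tin at (312,217), and the small tins at (404,158) and (418,173). The handle bar is at (344,211) and the stopwatch at (378,161).

```bash
cat > m2.py <<'E'
from h import *
d=np.load("top0.npy");im=cv2.imread("pics/top0.png");W=cloud("top",d)
def ray(c,u,v,z):
    k=vision.calibration(c);R,_=cv2.Rodrigues(np.array(k["rvec"],float));o=-R.T@np.array(k["tvec"]).ravel()
    r=R.T@np.linalg.inv(k["mtx"])@[u,v,1];return (o+r*(z-o[2])/r[2])[:2]
s=W[195:230,372:400].reshape(-1,3);s=s[(s[:,2]>.035)&(s[:,2]<.07)]
A=np.c_[2*s[:,:2],np.ones(len(s))];x=np.linalg.lstsq(A,(s[:,:2]**2).sum(1),rcond=None)[0];print("jar fit",x[:2],np.sqrt(x[2]+x[0]**2+x[1]**2),len(s),"ray",ray("top",390.6,211.2,.05))
print("bar ray",ray("top",343.5,211.5,.088))
S=np.array([.515,-.268]);th=-.063;Rm=np.array([[np.cos(th),-np.sin(th)],[np.sin(th),np.cos(th)]])
p=W.reshape(-1,3);q=(p[:,:2]-S)@Rm
for a in range(-30,150,8):
    m=(abs(q[:,1])<20)&(q[:,0]>=a)&(q[:,0]<a+8)&(p[:,2]>.06);m2=(abs(q[:,1])<80)&(q[:,0]>=a)&(q[:,0]<a+8)&(p[:,2]>.06)
    if m.sum(): print(a,np.round([p[m,2].max(),np.median(p[m,2]),q[m2,1].min(),q[m2,1].max()],3))
# side cam view of obstacles
for c in ("top",):
    m=(W[...,2]>.015)&(W[...,0]>.3)&(W[...,0]<.5)&(W[...,1]<-.46)&(W[...,1]>-.52);print("vice near jar",np.round(W[m][::25],3))
from scipy.spatial.transform import Rotation as T
o=manip.observe();print(T.from_rotvec(o["tool_rot"]).as_matrix().round(3))
E
python3 m2.py
```

```text
jar fit [ 0.43946437 -0.41575561] 0.03080300016777591 114 ray [ 0.43811868 -0.41532806]
bar ray [ 0.43365111 -0.26189522]
-6 [ 1.463  0.497 -0.936  1.07 ]
vice near jar [[ 0.432 -0.478  0.016]
 [ 0.414 -0.489  0.041]
 [ 0.407 -0.472  0.043]
 [ 0.401 -0.482  0.045]
 [ 0.395 -0.505  0.026]
 [ 0.388 -0.472  0.047]
 [ 0.381 -0.474  0.049]
 [ 0.372 -0.518  0.041]
 [ 0.362 -0.511  0.043]]
[[ 0.924  0.382 -0.001]
 [ 0.382 -0.924  0.001]
 [-0.    -0.002 -1.   ]]
```

```bash
sed -i 's/range(-30,150,8)/np.arange(-.1,.15,.008)/;s/+8)/+.008)/g;s/<20)/<.02)/;s/<80)/<.05)/' m2.py; python3 m2.py | sed -n '3,30p'
```

```text
-0.08399999999999999 [ 0.096  0.091 -0.026  0.025]
-0.07599999999999998 [ 0.091  0.087 -0.029  0.029]
-0.03599999999999995 [ 0.098  0.087 -0.032  0.031]
-0.02799999999999994 [ 0.107  0.099 -0.028  0.029]
-0.019999999999999934 [ 0.107  0.103 -0.024  0.026]
-0.011999999999999927 [ 0.109  0.102 -0.024  0.024]
-0.00399999999999992 [ 0.107  0.103 -0.026  0.024]
0.004000000000000087 [ 0.107  0.102 -0.026  0.025]
0.012000000000000094 [ 0.12   0.102 -0.025  0.025]
0.0200000000000001 [ 0.144  0.12  -0.025  0.026]
0.028000000000000108 [ 0.137  0.111 -0.024  0.026]
0.036000000000000115 [ 0.127  0.113 -0.024  0.024]
0.04400000000000012 [ 0.136  0.11  -0.024  0.024]
0.05200000000000013 [ 0.136  0.126 -0.026  0.025]
0.06000000000000014 [ 0.136  0.118 -0.026  0.025]
0.06800000000000014 [ 0.138  0.123 -0.025  0.026]
0.07600000000000015 [ 0.14   0.124 -0.024  0.026]
0.08400000000000016 [ 0.149  0.128 -0.024  0.026]
0.09200000000000016 [ 0.148  0.134 -0.024  0.024]
0.10000000000000017 [ 0.156  0.132 -0.026  0.025]
0.10800000000000018 [ 0.151  0.119 -0.025  0.025]
0.11600000000000019 [ 0.157  0.124 -0.025  0.026]
0.1240000000000002 [ 0.158  0.132 -0.024  0.026]
0.1320000000000002 [ 0.141  0.103 -0.024  0.026]
0.1400000000000002 [ 0.104  0.102 -0.023  0.024]
vice near jar [[ 0.432 -0.478  0.016]
 [ 0.414 -0.489  0.041]
 [ 0.407 -0.472  0.043]
```

Call:
drive_tool([
  [0.25, -0.1, 0],
  [0.5, -0.2, 0],
  [0.75, -0.3, 0],
  [0.95, -0.38, 0],
  [0.95, -0.38, 0],
  [0.95, -0.38, 0],
  [0.95, -0.38, 0],
  [0.95, -0.38, 0],
], yaw=[-0.05, -0.1, -0.15, -0.2, -0.25, -0.3, -0.355, -0.355], grip=-1)

```text
clock: 1.1
ee_pos: [0.3945, -0.4578, 0.2141]
tool_rot: [-2.293, -2.147, -0.0]
wrist_force: [-0.7, -0.1, 0.1]
opening: 1.002
gripper_force: 0.0
```

Call:
drive_tool([
  [0.22, 0.21, 0],
  [0.225, 0.21, 0],
  [0.225, 0.21, 0.25],
  [0.225, 0.21, 0.5],
  [0.225, 0.21, 0.7],
  [0.225, 0.21, 0.85],
  [0.225, 0.21, 0.95],
  [0.225, 0.21, 0.98],
], yaw=[0, 0, 0, 0, 0, 0, 0, 0])

```text
clock: 2.1
ee_pos: [0.4389, -0.4156, 0.0175]
tool_rot: [-2.291, -2.147, 0.001]
wrist_force: [-0.3, -0.2, -0.8]
opening: 1.0
gripper_force: 0.0
```

Call:
drive_tool([
  [0, 0, 0],
  [0, 0, 0],
  [0, 0, 0],
  [0, 0, 0],
  [0, 0, 0],
  [0, 0, 0],
  [0, 0, 0],
  [0, 0, 0],
], yaw=[0, 0, 0, 0, 0, 0, 0, 0], grip=1, force=25)

```text
clock: 3.1
ee_pos: [0.4403, -0.4164, 0.0198]
tool_rot: [2.29, 2.148, 0.0]
wrist_force: [-0.3, -0.5, 6.1]
opening: 0.738
gripper_force: 25.0
```

Call:
drive_tool([
  [0, 0, -0.06],
  [0, 0, -0.06],
  [0.1, 0.05, -0.06],
  [0.2, 0.1, -0.06],
  [0.3, 0.15, -0.06],
  [0.4, 0.19, -0.06],
  [0.435, 0.205, -0.06],
  [0.435, 0.205, -0.06],
], yaw=[0, 0, 0, 0, 0, 0, 0, 0])

```text
clock: 4.1
ee_pos: [0.486, -0.3313, 0.0305]
tool_rot: [-2.29, -2.15, 0.001]
wrist_force: [-0.6, -1.3, -4.5]
opening: 0.738
gripper_force: 25.0
```

Call:
drive_tool([
  [0, 0, 0.03],
  [0, 0, 0.05],
  [0, 0, 0.056],
  [0, 0, 0.056],
  [0, 0, 0.056],
  [0, 0, 0.056],
  [0, 0, 0.056],
  [0, 0, 0.056],
], yaw=[0, 0, 0, 0, 0, 0, 0, 0])

```text
clock: 5.1
ee_pos: [0.4853, -0.3324, 0.0198]
tool_rot: [2.292, 2.149, -0.002]
wrist_force: [-4.3, -1.3, 5.1]
opening: 0.739
gripper_force: 25.0
```

Call:
drive_tool([
  [0, 0, 0],
  [0, 0, 0],
  [0, 0, 0],
  [0, 0, -0.1],
  [0, 0, -0.25],
  [0, 0, -0.3],
  [0, 0, -0.3],
  [-0.1, -0.04, -0.3],
], yaw=[0, 0, 0, 0, 0, 0, 0, 0], grip=-1)

```text
clock: 6.1
ee_pos: [0.4772, -0.3492, 0.0789]
tool_rot: [-2.287, -2.152, -0.001]
wrist_force: [-0.5, 0.4, -0.6]
opening: 0.996
gripper_force: 0.0
```

Call:
drive_tool([
  [-0.08, -0.03, 0],
  [-0.17, -0.06, 0],
  [-0.17, -0.06, 0],
  [-0.17, -0.06, 0],
  [-0.17, -0.06, 0.1],
  [-0.17, -0.06, 0.2],
  [-0.17, -0.06, 0.23],
  [-0.17, -0.06, 0.23],
], yaw=[0.05, 0.1, 0.117, 0.117, 0.117, 0.117, 0.117, 0.117], grip=1)

```text
clock: 7.1
ee_pos: [0.4622, -0.3837, 0.0323]
tool_rot: [-2.644, -1.694, 0.001]
wrist_force: [-0.4, 0.9, -0.0]
opening: 0.151
gripper_force: 0.0
```

```bash
cat > jar.py <<'E'
import sys
from h import *
n=sys.argv[1]
o=manip.observe();im,d=vision.read_camera("top");W=cloud("top",d);cv2.imwrite(f"pics/t{n}.png",cv2.resize(im[130:260,300:440,::-1],None,fx=4,fy=4,interpolation=cv2.INTER_CUBIC))
im2,d2=vision.read_camera("side");cv2.imwrite(f"pics/s{n}.png",cv2.resize(im2[110:240,250:420,::-1],None,fx=4,fy=4,interpolation=cv2.INTER_CUBIC));np.save("s.npy",d2)
print(o["clock"],o["ee_pos"].round(4),o["tool_rot"].round(3))
E
python3 jar.py 1
```

```text
7.1 [ 0.4622 -0.3837  0.0323] [-2.644e+00 -1.694e+00  1.000e-03]
```

View pics/t1.png

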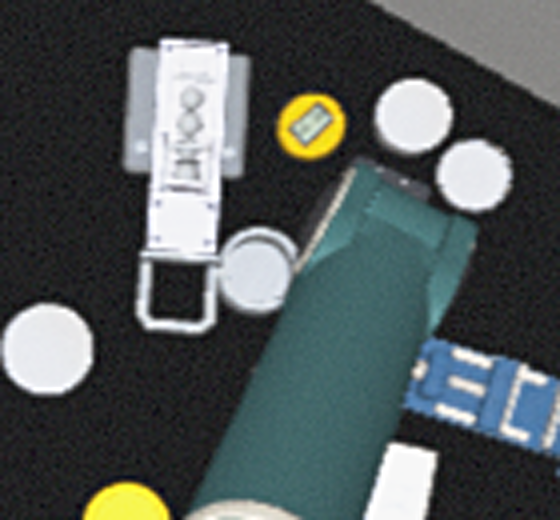

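Call:
drive_tool([
  [0.04, 0, 0],
  [0.09, 0, 0],
  [0.14, 0, 0],
  [0.19, 0, 0],
  [0.24, 0, 0],
  [0.28, 0, 0],
  [0.31, 0, 0],
  [0.32, 0, 0],
], yaw=[0, 0, 0, 0, 0, 0, 0, 0])

```text
clock: 8.2
ee_pos: [0.4895, -0.3257, 0.0334]
tool_rot: [-2.645, -1.695, 0.0]
wrist_force: [-1.1, -3.5, 3.3]
opening: 0.004
gripper_force: 2.1
```

```bash
python3 jar.py 2
```

```text
8.2 [ 0.4895 -0.3257  0.0334] [-2.645 -1.695  0.   ]
```

View pics/s2.png

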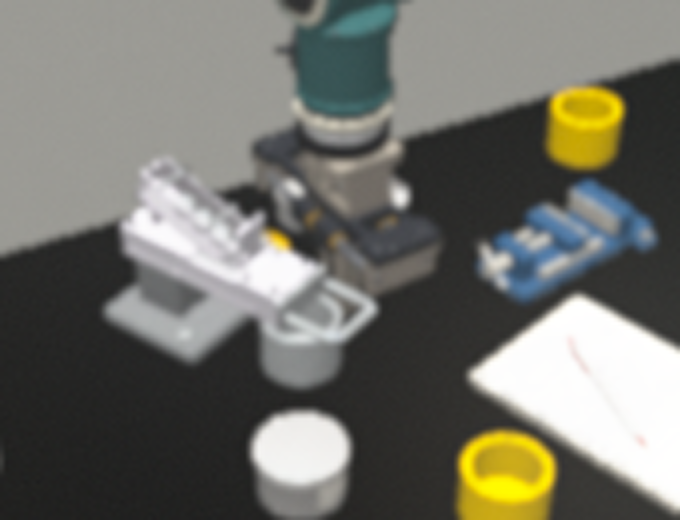

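```bash
cat > fit.py <<'E'
from h import *
from scipy.optimize import least_squares
d=np.load("s.npy");W=cloud("side",d)[185:212,308:342].reshape(-1,3)
m=(W[:,2]>.01)&(W[:,2]<.045)&(abs(W[:,0]-.5)<.07)&(abs(W[:,1]+.28)<.07);s=W[m]
r=least_squares(lambda c:np.hypot(*(s[:,:2]-c).T)-.034,[.51,-.28],loss="soft_l1",f_scale=.003)
print(len(s),r.x,np.median(abs(r.fun)));e=r.x-[.515,-.268];print("off disp",e@[.998,-.063],e@[.063,.998])
E
python3 fit.py
```

```text
217 [ 0.50358442 -0.2816742 ] 0.0025460732329555466
off disp -0.010531270119695027 -0.014366037819861878
```

Call:
drive_tool([
  [0.015, 0, 0],
  [0.03, 0, 0],
  [0.045, 0, 0],
  [0.055, 0, 0],
  [0.065, 0, 0],
  [0.07, 0, 0],
  [0.07, 0, 0],
  [0.07, 0, 0],
], yaw=[0, 0, 0, 0, 0, 0, 0, 0])

```text
clock: 9.3
ee_pos: [0.4953, -0.3129, 0.0333]
tool_rot: [-2.645, -1.695, -0.0]
wrist_force: [-0.9, -1.5, 0.7]
opening: 0.003
gripper_force: 0.8
```

```bash
python3 jar.py 3; python3 fit.py
```

```text
9.3 [ 0.4953 -0.3129  0.0333] [-2.645 -1.695 -0.   ]
213 [ 0.50739528 -0.26992118] 0.0016158664335600079
off disp -0.007468474171448723 -0.002396434425768343
```

View pics/s3.png

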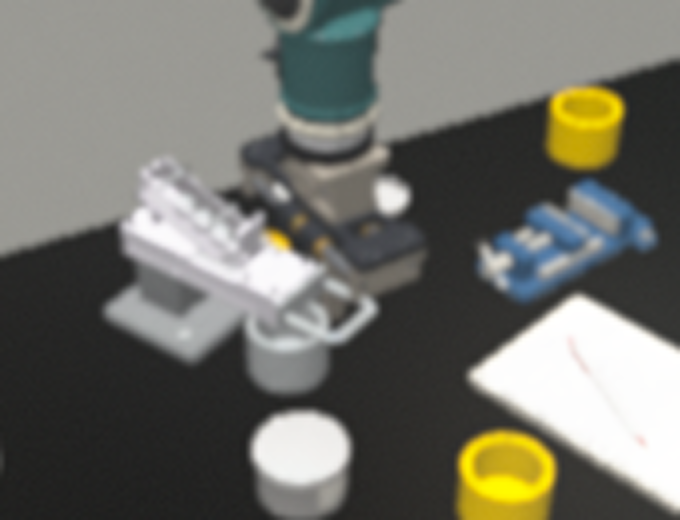

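Call:
drive_tool([
  [-0.05, 0, 0],
  [-0.15, 0, 0],
  [-0.2, 0, -0.1],
  [-0.2, 0, -0.3],
  [-0.2, 0, -0.5],
  [-0.2, 0, -0.5],
  [-0.2, 0, -0.5],
  [-0.2, 0, -0.5],
], yaw=[0, 0, 0.05, 0.1, 0.15, 0.2, 0.25, 0.3])

```text
clock: 10.4
ee_pos: [0.4777, -0.351, 0.1335]
tool_rot: [3.127, 0.298, 0.0]
wrist_force: [-0.1, 0.7, -0.1]
opening: 0.005
gripper_force: 0.0
```

```bash
python3 jar.py 4; python3 fit.py
cat > bias.py <<'E'
from h import *
from scipy.optimize import least_squares
W=cloud("side",np.load("s.npy"))
def fit(s,c0,r0): 
    r=least_squares(lambda c:np.hypot(*(s[:,:2]-c).T)-r0,c0,loss="soft_l1",f_scale=.003);return r.x,len(s)
P_=W.reshape(-1,3)
s=P_[(np.hypot(P_[:,0]-.419,P_[:,1]+.16)<.05)&(P_[:,2]>.01)&(P_[:,2]<.038)];print("tin side wall",fit(s,[.42,-.16],.036))
s=P_[(np.hypot(P_[:,0]-.419,P_[:,1]+.16)<.05)&(P_[:,2]>.042)&(P_[:,2]<.06)];print("tin side top",cv2.minEnclosingCircle(s[:,:2].astype(np.float32)),np.median(s[:,2]))
E
python3 bias.py
```

```text
10.4 [ 0.4777 -0.351   0.1335] [3.127 0.298 0.   ]
206 [ 0.50766489 -0.26963081] 0.0017258572449398817
off disp -0.007217696269052639 -0.002089661663653816
tin side wall (array([ 0.42009126, -0.16057755]), 117)
tin side top ((0.41805675625801086, -0.1579771637916565), 0.03665335848927498) 0.04647833478823486
```

Call:
drive_tool([
  [0, -0.1, 0],
  [0, -0.2, 0],
  [0.01, -0.3, 0],
  [0.01, -0.4, 0],
  [0.01, -0.437, 0],
  [0.01, -0.437, 0],
  [0.01, -0.437, 0],
  [0.01, -0.437, 0],
], yaw=[0.04, 0.08, 0.081, 0.081, 0.081, 0.081, 0.081, 0.081])

```text
clock: 11.5
ee_pos: [0.4633, -0.2642, 0.1333]
tool_rot: [3.14, -0.091, -0.0]
wrist_force: [-0.6, -0.7, -0.3]
opening: 0.002
gripper_force: 0.0
```

Run:
```python
from h import *
from scipy.spatial.transform import Rotation as T
o=manip.observe();im,d=vision.read_camera("wrist");k=vision.calibration("wrist");M=np.array(k["mount"]);K=np.array(k["mtx"])
R=T.from_rotvec(o["tool_rot"]).as_matrix();print(o["ee_pos"],o["tool_rot"])
v,u=np.indices(d.shape);pc=np.stack([u,v,np.ones_like(u)],-1)@np.linalg.inv(K).T*d[...,None]
W=(pc@M[:3,:3].T+M[:3,3])@R.T+o["ee_pos"]
w=W.reshape(-1,3)[(d>0).ravel()];q=(w[:,:2]-[.515,-.268])@np.array([[.998,.063],[-.063,.998]])
m=(w[:,2]>.08)&(w[:,2]<.097)&(q[:,0]<-.035)&(q[:,0]>-.1)&(abs(q[:,1])<.045);s=q[m];print(len(s),s.min(0),s.max(0))
b=s[s[:,0]<s[:,0].min()+.009];print("bar",b.mean(0),"legs",[ (s[(s[:,0]>-.065)&(s[:,1]*g>.012)].mean(0)) for g in(1,-1)])
cv2.imwrite("pics/w5.png",im[...,::-1])
```

```text
[ 0.46331336 -0.26423287  0.13333672] [ 3.13991873e+00 -9.13878257e-02 -3.08655251e-06]
1379 [-0.07919688 -0.03036255] [-0.03500243  0.03053655]
bar [-0.07315346  0.00069695] legs [array([-0.04976063,  0.0262193 ]), array([-0.04973231, -0.02602548])]
```

View pics/w5.png

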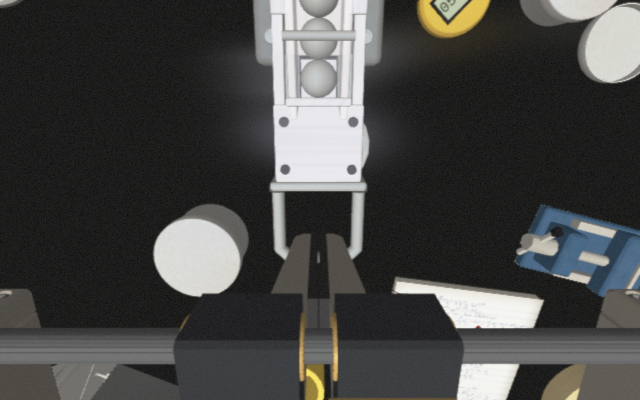

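Call:
drive_tool([
  [0, 0, 0.15],
  [0, 0, 0.3],
  [0, 0, 0.34],
  [0, 0, 0.34],
  [-0.05, 0, 0.34],
  [-0.06, 0, 0.34],
  [-0.06, 0, 0.34],
  [-0.06, 0, 0.34],
], yaw=[0, 0, 0, 0, 0, 0, 0, 0])

```text
clock: 12.55
ee_pos: [0.4517, -0.2629, 0.0658]
tool_rot: [3.14, -0.09, 0.001]
wrist_force: [-0.5, 0.1, -0.5]
opening: 0.005
gripper_force: 0.0
```

Call:
drive_tool([
  [-0.04, 0, 0],
  [-0.08, 0, 0],
  [-0.12, 0, 0],
  [-0.16, 0, 0],
  [-0.185, 0, 0],
  [-0.2, 0, 0],
  [-0.2, 0, 0],
  [-0.2, 0, 0],
], yaw=[0, 0, 0, 0, 0, 0, 0, 0])

```text
clock: 13.55
ee_pos: [0.4147, -0.2607, 0.066]
tool_rot: [3.139, -0.088, 0.01]
wrist_force: [8.1, 0.2, -4.5]
opening: 0.004
gripper_force: 3.9
```

Call:
drive_tool([
  [-0.01, 0, 0],
  [-0.02, 0, 0],
  [-0.03, 0, 0],
  [-0.04, 0, 0],
  [-0.05, 0, 0],
  [-0.05, 0, 0],
  [-0.05, 0, 0],
  [-0.05, 0, 0],
], yaw=[0, 0, 0, 0, 0, 0, 0, 0])

```text
clock: 14.55
ee_pos: [0.4136, -0.2609, 0.0672]
tool_rot: [3.134, -0.084, 0.035]
wrist_force: [27.3, 0.1, -18.9]
opening: 0.007
gripper_force: 13.3
```

Call:
drive_tool([
  [0.05, 0, 0],
  [0.2, 0, 0],
  [0.28, 0, 0],
  [0.28, 0, 0],
  [0.28, 0, 0],
  [0.28, 0, 0],
  [0.28, 0, 0],
  [0.28, 0, 0],
], yaw=[0, 0, 0, 0, 0, 0, 0, 0])

```text
clock: 15.55
ee_pos: [0.4571, -0.2633, 0.0654]
tool_rot: [3.14, -0.091, -0.0]
wrist_force: [-0.2, 0.2, 0.2]
opening: 0.004
gripper_force: 0.0
```

```bash
cat > look.py <<'E'
import sys
from h import *
import subprocess
exec(open("jar.py").read());exec(open("fit.py").read())
W=cloud("side",np.load("s.npy")).reshape(-1,3);q=(W[:,:2]-[.515,-.268])@np.array([[.998,.063],[-.063,.998]])
m=(W[:,2]>.08)&(W[:,2]<.098)&(q[:,0]<-.04)&(q[:,0]>-.14)&(abs(q[:,1])<.016);print("handle front pts",np.percentile(q[m,0],[2,10,30]) if m.sum() else 0,m.sum())
im,d=vision.read_camera("wrist");cv2.imwrite(f"pics/w{n}.png",im[:300,200:440,::-1])
E
python3 look.py 6; python3 -c "
import cv2,numpy as np
a=cv2.imread('pics/s6.png')[:,60:420];b=cv2.imread('pics/w6.png');h=520
cv2.imwrite('pics/c6.png',np.hstack([a,cv2.resize(b,(int(b.shape[1]*h/b.shape[0]),h))]))"
```

```text
15.55 [ 0.4571 -0.2633  0.0654] [ 3.14  -0.091 -0.   ]
214 [ 0.50770705 -0.26946471] 0.0018133791627687953
off disp -0.0071860916035766855 -0.0019212394440167554
handle front pts [-0.08393056 -0.0834337  -0.08057962] 50
```

View pics/c6.png

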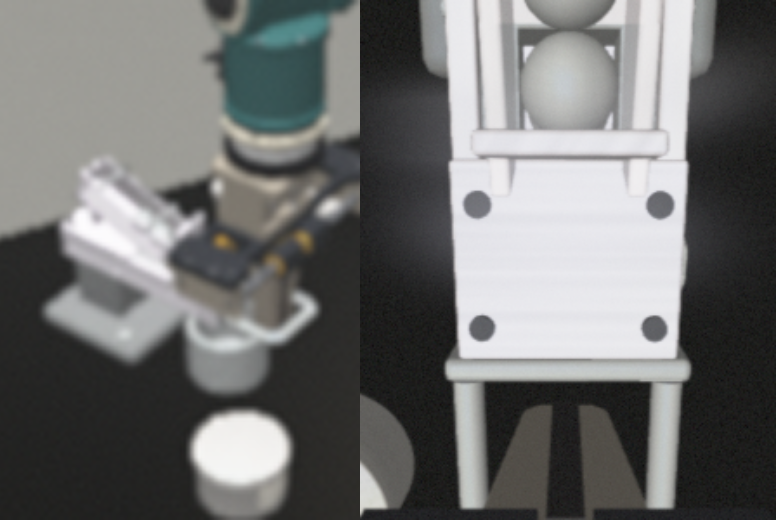

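The slide is home, with its bar at -84 mm (front face) and the flange against the deck. The jar hasn't moved, so I'll start the second stroke.

Call:
drive_tool([
  [-0.05, 0, 0],
  [-0.1, 0, 0],
  [-0.15, 0, 0],
  [-0.2, 0, 0],
  [-0.24, 0, 0],
  [-0.27, 0, 0],
  [-0.28, 0, 0],
  [-0.28, 0, 0],
], yaw=[0, 0, 0, 0, 0, 0, 0, 0])

```text
clock: 16.7
ee_pos: [0.4136, -0.2609, 0.0673]
tool_rot: [3.134, -0.084, 0.036]
wrist_force: [28.5, 0.3, -20.3]
opening: 0.002
gripper_force: 13.8
```

Call:
drive_tool([
  [0, 0, 0],
  [0, 0, 0],
  [0, 0, 0],
  [0.05, 0, 0],
  [0.2, 0, 0],
  [0.28, 0, 0],
  [0.28, 0, 0],
  [0.28, 0, 0],
], yaw=[0, 0, 0, 0, 0, 0, 0, 0])

```text
clock: 17.7
ee_pos: [0.4556, -0.2631, 0.0649]
tool_rot: [-3.14, 0.091, 0.003]
wrist_force: [-0.2, 0.2, -0.6]
opening: 0.008
gripper_force: 0.0
```

Call:
drive_tool([
  [0, 0, 0],
  [0, 0, 0],
  [0, 0, -0.2],
  [0, 0, -0.5],
  [-0.1, 0, -0.7],
  [-0.3, 0, -0.7],
  [-0.5, 0, -0.7],
  [-0.5, 0, -0.7],
], yaw=[0, 0, 0, 0, 0, 0, 0, 0])

```text
clock: 18.7
ee_pos: [0.3549, -0.2575, 0.2056]
tool_rot: [-3.14, 0.095, 0.001]
wrist_force: [1.4, 0.6, -0.1]
opening: 0.004
gripper_force: 0.0
```

```bash
python3 look.py 7; python3 -c "
import cv2,numpy as np
from rig import vision
im,d=vision.read_camera('wrist');b=im[:,150:500,::-1];a=cv2.imread('pics/s7.png')[:,60:420];h=520
cv2.imwrite('pics/c7.png',np.hstack([a,cv2.resize(b,(int(b.shape[1]*h/b.shape[0]*.95),h))]))"
```

```text
18.7 [ 0.3549 -0.2575  0.2056] [-3.14e+00  9.50e-02  1.00e-03]
218 [ 0.50762593 -0.26958924] 0.0018467036821127672
off disp -0.007259196000961109 -0.002050628343503552
handle front pts [-0.08558484 -0.08355066 -0.08261698] 20
```

View pics/c7.png

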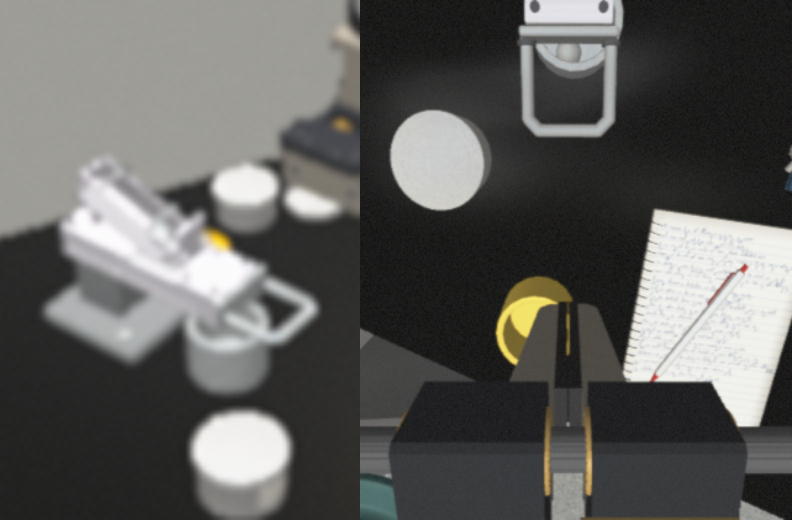

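Call:
drive_tool([
  [0, 0.2, 0],
  [0, 0.45, 0],
  [0, 0.45, 0],
  [0, 0.45, 0],
  [0, 0.45, 0],
  [0, 0.45, 0],
  [0, 0.45, 0],
  [0, 0.45, 0],
], yaw=[0, 0, 0, 0, 0, 0, 0, 0])

```text
clock: 19.9
ee_pos: [0.3525, -0.3471, 0.2055]
tool_rot: [3.14, -0.09, 0.0]
wrist_force: [-0.2, 0.3, 1.1]
opening: 0.005
gripper_force: 0.0
```

```bash
python3 -c "
import cv2,numpy as np
from rig import vision
f=lambda i,s:cv2.resize(i[...,::-1],s,interpolation=cv2.INTER_CUBIC)
w,_=vision.read_camera('wrist');t,_=vision.read_camera('top')
t0=cv2.imread('pics/top0.png')[135:185,325:370,::-1]
cv2.imwrite('pics/c8.png',np.hstack([f(w[:160,140:380],(500,333)),np.vstack([f(t[135:185,325:370],(270,166)),f(t0,(270,167))])]))"
```

```text
(no output)
```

View pics/c8.png

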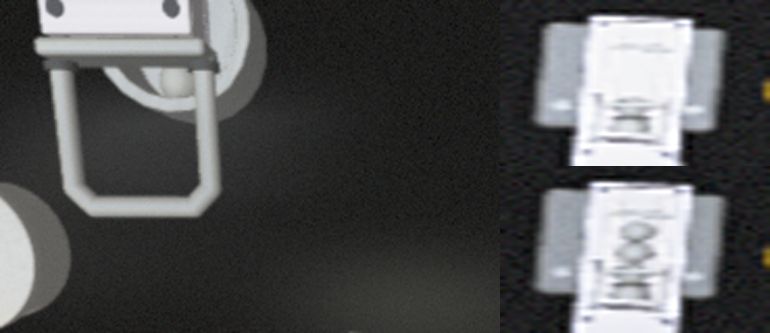

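The final view shows a ball in the jar, and the magazine is two balls lighter than at the start. The slide is home and the jar is about 7.5 mm off the spout's axis, inside the 15 mm limit.

```bash
python3 -c "
from rig import manip
print(manip.sign_off())"
```

```text
the job is handed in; nothing more can be done
None
```

I handed the job in at about 20 s: the jar stands about 7.5 mm off the spout's axis, two full strokes were drawn to the stop, and the slide is home. I saw only one ball in the jar directly; the second I infer from the magazine being two balls lighter. No verdict came back.

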